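Put the washed bakeware away in its trays

TASK

Put the four washed pieces lying loose on the counter away in the three dark trays, each with its own kind: the loaf tin upright beside the loaf tin already in a tray and parallel to it, and the ring flat beside the ring in another tray. Nest the two loose tapered moulds, upside-down as they are, over the small one in the third tray: the middle one first, then the large one over both, each fully down with its rim on the tray. Do not shift or knock over what already stands in the trays, and leave everything standing still and released.

Things in the scene. Friction and masses are not known exactly. Their poses are not given: they have to be found in the camera images.
- loaf_tin: loose small open loaf tin, plain steel, 90 long (its x) x 42 wide (its y) x 42 mm high, walls 3 mm, straight sides, mouth up, about 110 g. Origin: centre of its underside.
- ring: loose plain metal baking ring, a straight tube open at both ends, outside diameter 56, inside 50, height 45 mm, about 60 g. Origin: centre of its lower end; z along its axis.
- dariole_middle: loose tapered round steel mould of middle size, 52 mm high, outside diameter 54 mm at the rim (bottom), narrowing to 40 mm at the closed top, about 70 g. It stands upside-down: open wide rim below, closed narrow end above. Wall 3 mm, closed end 4 mm thick. Origin: centre of the rim plane (its lowest point); z up along its axis. It fits over the small mould with 3 to 4 mm play all round.
- dariole_large: loose tapered round steel mould, the largest, 60 mm high, outside diameter 68 mm at the rim (bottom), narrowing to 52 mm at the closed top, about 90 g. It stands upside-down: open wide rim below, closed narrow end above. Wall 3 mm, closed end 4 mm thick. Origin: centre of the rim plane (its lowest point); z up along its axis. It fits over the middle mould with 3 to 4 mm play all round.
- dariole_small: the smallest tapered round steel mould, 45 mm high, outside diameter 40 mm at the rim (bottom), 28 mm at the closed top, about 50 g, loose, already standing near the middle of tray_dariole. It stands upside-down: open wide rim below, closed narrow end above. Wall 3 mm, closed end 4 mm thick. Origin: centre of the rim plane (its lowest point); z up along its axis. Stays there to be covered.
- loaf_sample: loaf tin identical to loaf_tin, already standing in tray_loaf in the half towards the tray's +y, its long x axis along the tray's x. Origin: centre of its underside. Stays there.
- ring_sample: ring identical to ring, already standing in tray_ring in the half towards the tray's +y. Origin: centre of its lower end. Stays there.
- tray_loaf: fixed dark steel baking tray with a low rim, outside 150 (its x) x 180 (its y) x 14 mm high, walls 4 mm, bottom 4 mm thick. Origin: centre of its underside, on the counter. Lies with its y roughly along world y (turned up to 0.2 rad). Holds loaf_sample about 43 mm from its middle towards +y; the half towards -y is free (its middle is 43 mm from the origin).
- tray_ring: fixed dark steel baking tray with a low rim, outside 150 (its x) x 180 (its y) x 14 mm high, walls 4 mm, bottom 4 mm thick. Origin: centre of its underside, on the counter. Lies with its y roughly along world y (turned up to 0.2 rad). Holds ring_sample about 43 mm from its middle towards +y; the half towards -y is free (its middle is 43 mm from the origin).
- tray_dariole: fixed dark steel baking tray with a low rim, outside 150 (its x) x 180 (its y) x 14 mm high, walls 4 mm, bottom 4 mm thick. Origin: centre of its underside, on the counter. Lies with its y roughly along world y (turned up to 0.2 rad). Holds only dariole_small, near its middle.

How it is judged:
At the end, for the whole second after the job is handed in: loaf tin (parallel to its like within 0.3 rad) and ring each stand in the tray with their like; middle mould covers small, large covers middle, axes within 9 mm, in the third tray; all pieces within 4 mm of the tray bottom and 0.1 rad of vertical, released and at rest (x of loaf_tin in the frame of tray_loaf between -0.032 and 0.032 m and y of loaf_tin in the frame of tray_loaf between -0.07 and 0.07 m and z of loaf_tin in the frame of tray_loaf between -0.002 and 0.008 m and angle between each of loaf_tin, ring, dariole_small, dariole_middle, dariole_large, loaf_sample, ring_sample's own z axis and vertical below 0.1 rad and angle between the x axis of loaf_tin and the x axis of loaf_sample, either way round below 0.3 rad and x of ring in the frame of tray_ring between -0.05 and 0.05 m and y of ring in the frame of tray_ring between -0.065 and 0.065 m and z of ring in the frame of tray_ring between -0.002 and 0.008 m and x of dariole_small in the frame of tray_dariole between -0.06 and 0.06 m and y of dariole_small in the frame of tray_dariole between -0.07 and 0.07 m and z of dariole_small in the frame of tray_dariole between -0.002 and 0.008 m and x of dariole_middle in the frame of tray_dariole between -0.06 and 0.06 m and y of dariole_middle in the frame of tray_dariole between -0.07 and 0.07 m and z of dariole_middle in the frame of tray_dariole between -0.002 and 0.008 m and x of dariole_large in the frame of tray_dariole between -0.06 and 0.06 m and y of dariole_large in the frame of tray_dariole between -0.07 and 0.07 m and z of dariole_large in the frame of tray_dariole between -0.002 and 0.008 m and horizontal distance between dariole_middle and dariole_small below 0.009 m and horizontal distance between dariole_large and dariole_middle below 0.009 m and x of loaf_sample in the frame of tray_loaf between -0.032 and 0.032 m and y of loaf_sample in the frame of tray_loaf between -0.07 and 0.07 m and z of loaf_sample in the frame of tray_loaf between -0.002 and 0.008 m and x of ring_sample in the frame of tray_ring between -0.05 and 0.05 m and y of ring_sample in the frame of tray_ring between -0.065 and 0.065 m and z of ring_sample in the frame of tray_ring between -0.002 and 0.008 m and linear speed of each of loaf_tin, ring, dariole_middle, dariole_large below 0.02 m/s and angular speed of each of loaf_tin, ring, dariole_middle, dariole_large below 0.3 rad/s and contact force between each of loaf_tin, ring, dariole_middle, dariole_large and the fingers below 0.1 N); the robot touches nothing.
It fails at once if a piece that was already in a tray is shifted more than 30 mm or tipped over (distance of any of loaf_sample, ring_sample, dariole_small from where it was at the start of the episode above 0.03 m or angle between any of loaf_sample, ring_sample, dariole_small's own z axis and vertical above 0.6 rad).
It also fails if it takes over 104 s, if anything falls off the work surface, if the arm or the gripper's body presses on something with over 40 N, if the wrist force passes 120 N, or if a joint passes its speed limit or range.

ROBOT

A 7-joint arm with a two-finger parallel gripper is mounted at the origin on the work surface. World frame = base frame: x ahead of the robot, y to its left, z up, the work surface at z = 0. Lengths are in m, angles in rad, forces in N, time in s.
With the tool pointing down it reaches from about 0.425 to 0.875 m from the base axis. Payload 4.7 kg.
Tool frame: the origin (TCP) lies where the fingers leave the gripper's body, on its centre line; the fingertips stand 70 mm ahead of it and the grasp point (between the pads) lies 51 mm ahead of it; z points along the fingers, y is the line along which they close (so a half turn about z gives the same grasp; the last joint's range is limited). The gripper opens to 87 mm and grips with 3 to 60 N. Pads are 19 mm wide; open, the fingers measure 117 mm over their backs; the gripper's body (75 mm by 190 mm) begins 51 mm behind the grasp point.
Start: joints at [-1.225, 0.321, -0.07, 1.45, 0.023, 1.371, -0.057], TCP at [0.212, 0.615, 0.292] pointing down, gripper open.
Joint ranges: [-2.86, 2.86], [-0.3, 2.09], [-1.38, 1.24], [0.06, 2.45], [-1.56, 4.7], [0.09, 2.05], [-2.69, 2.69]. Speed limits (rad/s): [2.57, 2.57, 3.14, 3.14, 3.14, 3.14, 3.14].

INTERFACE

Orientations are given as a rotation vector (axis times angle).
In Python, from bench import ctrl gives the robot as it stands.
- The arm moves only by the tool play_rows, never from a script. Its argument "increments" is a list that holds one entry, the list of rows, each a list of 7 numbers: the shift along the tool's x, y, z as a fraction of full scale, then the turn, a rotation vector about the tool's x, y, z as a fraction of full scale, then the gripper command: -1 is shut, 1 is fully open, values between are in proportion. A call has 1 to 8 rows; each row is the pose to reach, as a shift and turn from the pose commanded when the call began, along the tool's axes at that moment; what a row does not reach only later rows make up. Full scale, the value 1, is 0.1 m for a shift and 90 degrees for a turn. A row lasts 1/10 s, in which the tool goes at most 50 mm and 8.59 degrees, less where a joint would pass 70% of its speed; a pose out of reach is approached as far as the arm can. A call with a number of a shift or a turn outside -1 to 1 is refused whole. A call with a gripper value outside its range is refused whole. The fingers move at their own pace and stop on an object; "squeeze" is the grip in N (left out, the last holds). Time passes only in rows, so rows that repeat a pose let the fingers close. It gives the time, the measured TCP pose, the force, the opening and the grip force at its end, in the units of the state.
- ctrl.get_state(): the state, without advancing time (a new reading comes with each control period).
- ctrl.get_image(name): name is "scene" or "top"; returns the picture (400x640x3 uint8, red, green, blue); there is no depth.
- ctrl.get_calibration(name): a dict with "vertical_fov" (degrees; the focal length in pixels is half the picture's height over the tangent of half this angle, whatever the lens; pixels are square), "cx", "cy" (the principal point, pixels), "R" (3x3) and "t" (3): a world point X has camera coordinates R X + t. Camera axes: x right, y down, z forward; pixel columns grow to the right and rows downward; lengths in m; the calibration is good to about 2 mm. A picture is of the moment at which its call begins. get_calibration takes no time and is no camera call.
- ctrl.close_job(): hands the job in; it is judged then, once.
The state is a dict: "time": time; "joint_positions": joint angles; "qd": joint speeds; "joint_torque": joint torques, N m; "position": TCP position; "tool_rot": TCP orientation; "ft_force": force on the tool from outside, world axes, zero at the start; "torque": the same for the moment, N m; "grip_width": opening from 0.0 (shut) to 1.0 (fully open); "grip_force": force on a finger pad.
Only numpy, scipy, OpenCV 4.12 (cv2) and the standard library are available. Lean on these libraries where they do the work, as an engineer would, in place of code of your own. Each camera call takes 0.05 s, during which the arm holds its last target. There are 200 camera calls.

## Working session

There is one attempt and no reset: what is moved stays moved. The work goes in short steps, Python scripts to look and compute and a tool call to move; the robot and the scene stay as the last step left them, time stands still between calls to the robot, and variables do not carry over. Pictures are saved under pics/ and viewed, at most 14 in all, crops included, and the job is handed in when it is done.

Besides the shell and the picture viewer there is one more tool, called after ">>>" as name([rows], argument=value, ...), one row to a line, values as JSON. play_rows: Moves the arm, as the interface text tells. Shift numbers are shares of 0.1 m and turn numbers shares of 90 degrees, none past 1 either way. Its arguments: {"type":"object","properties":{"increments":{"type":"array"},"squeeze":{"type":"number"}},"required":["increments"]}

```bash
mkdir -p pics; python3 - <<'E'
from bench import ctrl
import cv2
for n in("scene","top"):
    cv2.imwrite(f"pics/{n}0.png",ctrl.get_image(n)[:,:,::-1]); c=ctrl.get_calibration(n); print(n,c)
print(ctrl.get_state())
E
```

```text
scene {'vertical_fov': 54.46280399994544, 'cx': 318.5782303640341, 'cy': 204.74079007640196, 'R': array([[ 0.67331399,  0.73923574, -0.01337124],
       [ 0.56916327, -0.52978145, -0.6287963 ],
       [-0.47191254,  0.41576692, -0.77745509]]), 't': array([-0.35678687, -0.26322784,  1.07555162])}
top {'vertical_fov': 44.27741035815807, 'cx': 317.49008151453023, 'cy': 197.73721259012893, 'R': array([[ 0.01845943, -0.99980027,  0.00765929],
       [-0.99138259, -0.01929662, -0.12956927],
       [ 0.12969119, -0.00520151, -0.99154079]]), 't': array([-0.01408263,  0.51000419,  1.17828745])}
{'time': 0.1, 'joint_positions': array([-1.22488209,  0.32177343, -0.07007376,  1.45154643,  0.02261735,
        1.37081067, -0.05692353]), 'qd': array([-0.00136243, -0.00275286, -0.00161118, -0.00173247,  0.00014597,
        0.00322181, -0.00022146]), 'joint_torque': array([-8.37840184e-05, -4.92569697e+01, -4.05725967e-01, -3.13402498e+01,
       -6.42299443e-02,  3.94159800e-02,  6.86020371e-05]), 'position': array([0.21167186, 0.61417173, 0.29125806]), 'tool_rot': array([-5.18799740e-01, -3.09827939e+00,  2.73679680e-03]), 'ft_force': array([-0.01298613, -0.44064714, -0.38587759]), 'torque': array([ 0.01591179,  0.0273926 , -0.02184573]), 'grip_force': 0.0, 'grip_width': 0.9999634862893114}
```

View pics/scene0.png

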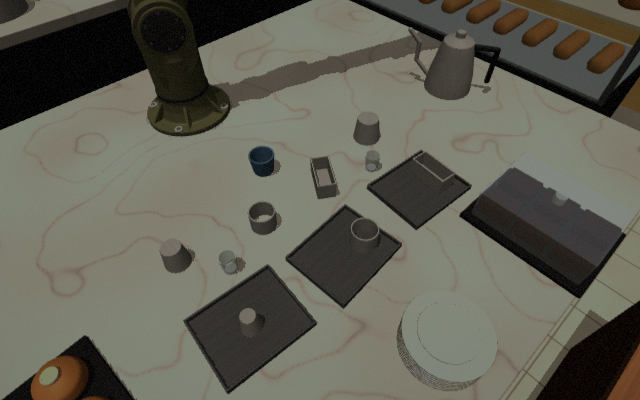

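View pics/top0.png

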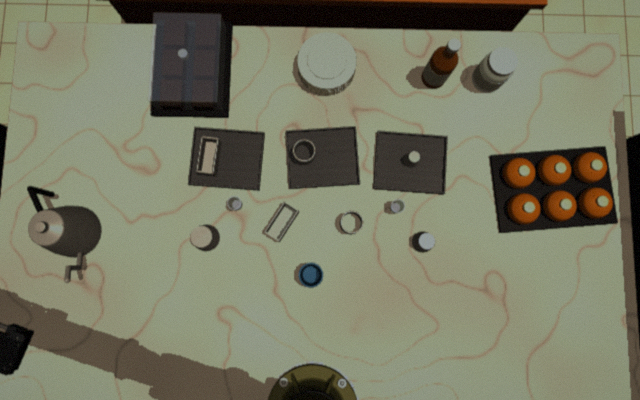

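```bash
python3 - <<'E'
import cv2
a=cv2.imread("pics/top0.png")[115:290,180:455]; b=cv2.imread("pics/scene0.png")[100:400,140:480]
f=lambda i,s:cv2.convertScaleAbs(cv2.resize(i,None,fx=s,fy=s,interpolation=cv2.INTER_CUBIC),alpha=1.6)
cv2.imwrite("pics/a.png",f(a,2.9)[:, :800]);cv2.imwrite("pics/b.png",f(b,2))
E
```

```text
(no output)
```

View pics/a.png

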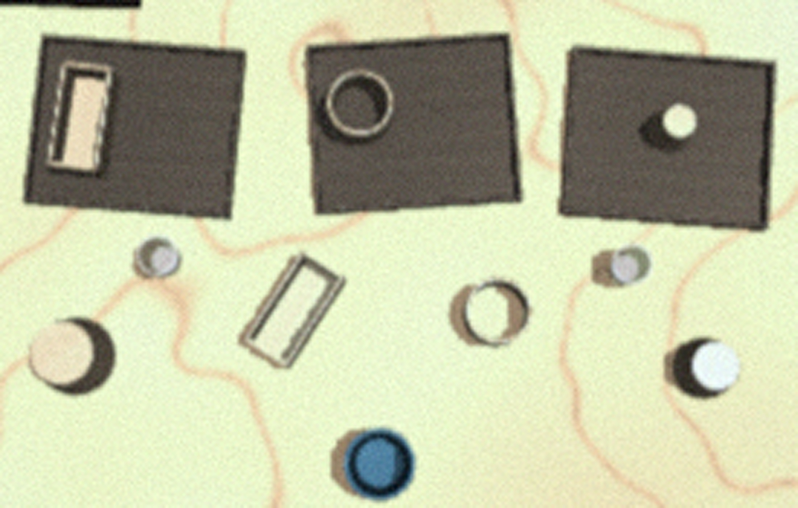

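View pics/b.png

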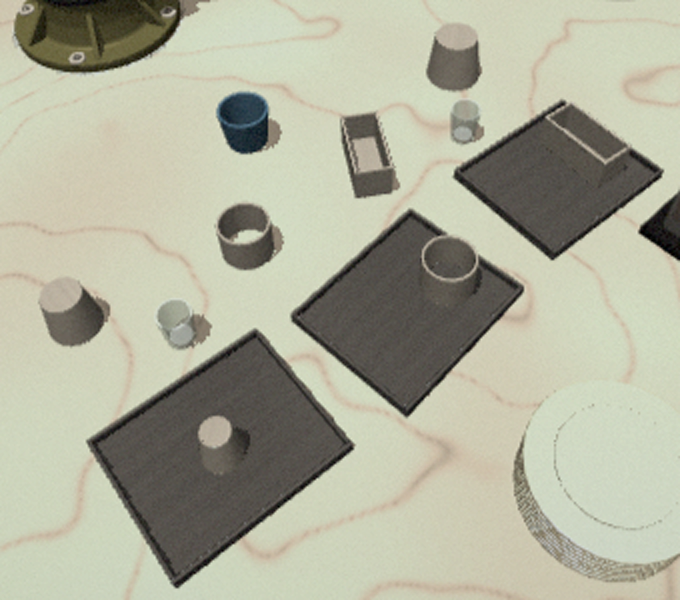

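```bash
cat > h.py <<'E'
import numpy as np
from bench import ctrl
C={n:ctrl.get_calibration(n) for n in("scene","top")}
def ray(n,uv):
    c=C[n]; f=200/np.tan(np.radians(c["vertical_fov"]/2))
    d=np.array([(uv[0]-c["cx"])/f,(uv[1]-c["cy"])/f,1.]); R=np.array(c["R"])
    return -R.T@c["t"],R.T@d
def onz(n,uv,z):
    o,d=ray(n,uv); return o+d*(z-o[2])/d[2]
def tri(a,b):
    (o1,d1),(o2,d2)=ray("top",a),ray("scene",b)
    s=np.linalg.lstsq(np.c_[d1,-d2],o2-o1,rcond=None)[0]
    p,q=o1+s[0]*d1,o2+s[1]*d2
    return (p+q)/2,np.linalg.norm(p-q)
E
python3 - <<'E'
from h import *
np.set_printoptions(precision=4,suppress=True)
A=lambda p:((np.array(p)+.5)/2.9-.5+[180,115]); B=lambda p:((np.array(p)+.5)/2-.5+[140,100])
for n,a,b,z in [("large",(62,352),(456,37),.06),("middle",(715,365),(63,294),.052),("small",(680,121),(215,431),.049),("ring",(497,311),(244,221),.045),("rsample",(359,103),(449,258),.049)]:
    print(n,onz("top",A(a),z),onz("scene",B(b),z),*tri(A(a),B(b)))
for n,z,q in [("loaf",.042,[(303,252),(345,280),(285,368),(240,341)]),("lsample",.046,[(62,62),(112,66),(100,175),(48,168)]),
 ("tloaf",.014,[(44,36),(245,50),(231,217),(26,202)]),("tring",.014,[(306,45),(508,35),(521,202),(317,213)]),("tdar",.014,[(574,47),(774,61),(766,229),(560,213)])]:
    P=np.array([onz("top",A(p),z) for p in q]); e=(P[0]+P[1]-P[2]-P[3])/2; w=(P[0]+P[3]-P[1]-P[2])/2
    print(n,P.mean(0),"xaxis",np.arctan2(e[1],e[0]),"L",np.linalg.norm(e),"W",np.linalg.norm(w))
for n,a in [("glass1",(157,258)),("glass2",(628,266)),("blue",(378,463))]: print(n,onz("top",A(a),.04))
E
```

```text
large [0.4093 0.2712 0.06  ] [0.411  0.2716 0.06  ] [0.4098 0.272  0.059 ] 0.0013941660275284277
middle [ 0.4091 -0.2674  0.052 ] [ 0.4113 -0.2657  0.052 ] [ 0.4096 -0.2666  0.0505] 0.0023750188363972427
small [ 0.6154 -0.2405  0.049 ] [ 0.6171 -0.2392  0.049 ] [ 0.6161 -0.2398  0.0478] 0.0019449922955191794
ring [ 0.4511 -0.0869  0.045 ] [ 0.4525 -0.0853  0.045 ] [ 0.4516 -0.086   0.0445] 0.002071989411425934
rsample [0.6255 0.0324 0.049 ] [0.6279 0.0316 0.049 ] [0.6264 0.0328 0.0463] 0.0008459746247100059
loaf [0.4489 0.0836 0.042 ] xaxis -0.5808266326618707 L 0.09002793688859007 W 0.04330043482483224
lsample [0.6089 0.2685 0.046 ] xaxis -0.07071458057305231 L 0.09347205504077971 W 0.04360694824846808
tloaf [0.6095 0.2266 0.014 ] xaxis -0.05170193482744898 L 0.14825771781021124 W 0.1773867672227694
tring [ 0.6166 -0.0143  0.014 ] xaxis 0.08744796539273653 L 0.14939661937162174 W 0.1774884273478517
tdar [ 0.6088 -0.2375  0.014 ] xaxis -0.07059769214933562 L 0.14905422986523903 W 0.1776259742171428
glass1 [0.4908 0.1998 0.04  ]
glass2 [ 0.4917 -0.1975  0.04  ]
blue [0.3235 0.0101 0.04  ]
```

```bash
cat >> h.py <<'E'
from scipy.spatial.transform import Rotation as Ro
def plan(x,y,z,yaw):
    "tool pointing down, tool y at yaw deg; prints shift (units .1m) and turn (units 90deg) in current tool axes"
    s=ctrl.get_state(); R=Ro.from_rotvec(s["tool_rot"]).as_matrix(); a=np.radians(yaw)
    ty=np.array([np.cos(a),np.sin(a),0]); tz=np.array([0,0,-1.]); T=np.c_[np.cross(ty,tz),ty,tz]
    cur=np.degrees(np.arctan2(R[1,1],R[0,1]))
    print("t",round(s["time"],1),"pos",s["position"].round(4),"yaw",cur.round(2),"shift",(R.T@(np.array([x,y,z])-s["position"])/.1).round(3),"turn",(Ro.from_matrix(R.T@T).as_rotvec()/(np.pi/2)).round(4))
    print("axes x",R[:,0].round(3),"y",R[:,1].round(3),"grip",s["grip_width"],s["grip_force"])
E
python3 -c "
from h import *
plan(.449,.084,.083,56.7)"
```

```text
t 0.1 pos [0.2117 0.6142 0.2913] yaw 70.99 shift [-3.971 -4.236  2.09 ] turn [-0.0011  0.0002  0.1588]
axes x [-0.945  0.326 -0.   ] y [ 0.326  0.945 -0.002] grip 0.9999634862893114 0.0
```

>>> play_rows([
  [[0, -1, 0, 0, 0, 0.159, 1], [0, -1, 0, 0, 0, 0.159, 1], [0, -1, 0, 0, 0, 0.159, 1], [0, -1, 0, 0, 0, 0.159, 1]],
], squeeze=20)

```text
time: 0.5
position: [0.1789, 0.5191, 0.2922]
tool_rot: [0.9, 3.01, 0.0]
ft_force: [-0.8, 1.1, 0.3]
grip_width: 0.997
grip_force: 0.0
```

>>> play_rows([
  [[-1, -0.2, 0, 0, 0, 0, 1], [-1, -0.2, 0, 0, 0, 0, 1], [-1, -0.2, 0, 0, 0, 0, 1]],
])

```text
time: 0.8
position: [0.2587, 0.4448, 0.293]
tool_rot: [0.915, 3.001, 0.0]
ft_force: [1.0, -0.9, 0.2]
grip_width: 1.0
grip_force: 0.0
```

>>> play_rows([
  [[-1, -0.2, 0, 0, 0, 0, 1], [-1, -0.2, 0, 0, 0, 0, 1], [-1, -0.2, 0, 0, 0, 0, 1]],
])

```text
time: 1.1
position: [0.3309, 0.3724, 0.293]
tool_rot: [0.916, 3.001, 0.0]
ft_force: [-0.1, -0.6, 0.1]
grip_width: 1.002
grip_force: 0.0
```

>>> play_rows([
  [[-1, -0.2, 0.4, 0, 0, 0, 1], [-1, -0.2, 0.4, 0, 0, 0, 1], [-1, -0.2, 0.4, 0, 0, 0, 1], [-1, -0.2, 0.4, 0, 0, 0, 1]],
])

```text
time: 1.5
position: [0.3985, 0.3043, 0.2518]
tool_rot: [0.907, 3.008, -0.001]
ft_force: [-0.1, 0.8, 0.3]
grip_width: 1.0
grip_force: 0.0
```

```bash
python3 -c "
from h import *
plan(.449,.084,.083,56.7)"
```

```text
t 1.5 pos [0.3985 0.3043 0.2518] yaw 56.45 shift [-1.637 -1.556  1.69 ] turn [-0.0005  0.0002 -0.0028]
axes x [-0.833  0.553 -0.   ] y [ 0.553  0.833 -0.001] grip 0.9997783296362159 0.0
```

>>> play_rows([
  [[-0.82, -0.78, 0.3, 0, 0, 0, 1], [-0.82, -0.78, 0.3, 0, 0, 0, 1], [-0.82, -0.78, 0.3, 0, 0, 0, 1], [-0.82, -0.78, 0.3, 0, 0, 0, 1]],
])

```text
time: 1.9
position: [0.423, 0.1942, 0.2225]
tool_rot: [0.904, 3.009, 0.0]
ft_force: [-0.1, 1.0, 0.3]
grip_width: 1.0
grip_force: 0.0
```

>>> play_rows([
  [[-0.82, -0.78, 0.5, 0, 0, 0, 1], [-0.82, -0.78, 0.5, 0, 0, 0, 1], [-0.82, -0.78, 0.5, 0, 0, 0, 1], [-0.82, -0.78, 0.5, 0, 0, 0, 1], [-0.82, -0.78, 0.5, 0, 0, 0, 1]],
])

```text
time: 2.4
position: [0.4488, 0.0874, 0.173]
tool_rot: [0.897, 3.01, 0.002]
ft_force: [1.0, 0.2, 0.4]
grip_width: 1.002
grip_force: 0.0
```

```bash
python3 -c "
from h import *
import cv2
plan(.449,.084,.083,56.7)
i=ctrl.get_image('scene')[100:400,140:480]
cv2.imwrite('pics/c.png',cv2.convertScaleAbs(cv2.resize(i,None,fx=2,fy=2,interpolation=2),alpha=1.6)[:,:,::-1])"
```

```text
t 2.4 pos [0.4488 0.0874 0.173 ] yaw 56.83 shift [-0.02  -0.029  0.9  ] turn [0.0011 0.0002 0.0014]
axes x [-0.837  0.547 -0.   ] y [0.547 0.837 0.002] grip 1.0022992315904313 0.0
```

View pics/c.png

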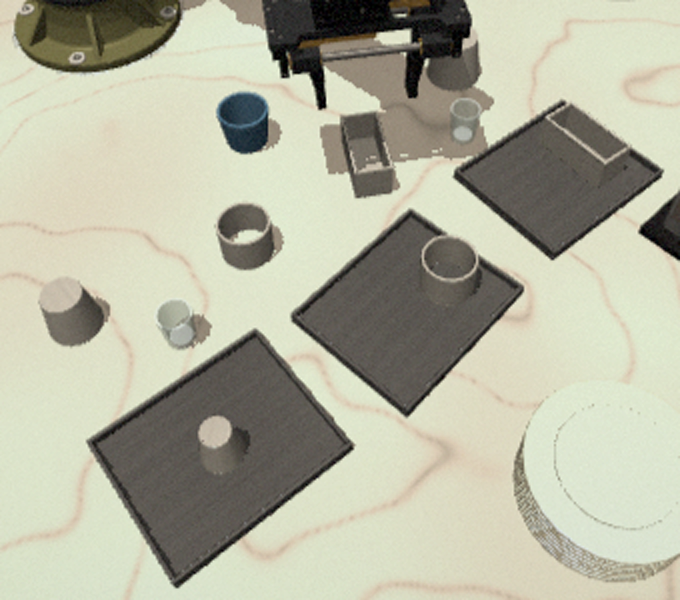

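>>> play_rows([
  [[-0.02, -0.02, 0.4, 0, 0, 0, 1], [-0.02, -0.02, 0.7, 0, 0, 0, 1], [-0.02, -0.02, 0.9, 0, 0, 0, 1], [-0.02, -0.02, 0.9, 0, 0, 0, 1], [-0.02, -0.02, 0.9, 0, 0, 0, 1]],
], squeeze=20)

```text
time: 2.95
position: [0.4494, 0.0837, 0.0831]
tool_rot: [0.896, 3.01, 0.001]
ft_force: [0.9, 0.2, 0.1]
grip_width: 1.002
grip_force: 0.0
```

>>> play_rows([
  [[0, 0, 0, 0, 0, 0, -1], [0, 0, 0, 0, 0, 0, -1], [0, 0, 0, 0, 0, 0, -1], [0, 0, 0, 0, 0, 0, -1], [0, 0, 0, 0, 0, 0, -1], [0, 0, 0, 0, 0, 0, -1], [0, 0, 0, 0, 0, 0, -1], [0, 0, 0, 0, 0, 0, -1]],
])

```text
time: 3.75
position: [0.4491, 0.082, 0.0824]
tool_rot: [0.901, 3.009, 0.001]
ft_force: [-0.4, 0.2, 1.9]
grip_width: 0.483
grip_force: 19.9
```

```bash
python3 -c "
from h import *
plan(.607,.184,.16,86.6)"
```

```text
t 3.8 pos [0.4491 0.082  0.0824] yaw 56.67 shift [-0.759  1.721 -0.775] turn [ 3.000e-04  2.000e-04 -3.325e-01]
axes x [-0.836  0.549 -0.   ] y [0.549 0.836 0.   ] grip 0.48275318386212507 19.930377546697855
```

>>> play_rows([
  [[0, 0, -0.2, 0, 0, 0, -1], [0, 0, -0.5, 0, 0, 0, -1], [0, 0, -0.8, 0, 0, 0, -1], [0, 0, -0.8, 0, 0, 0, -1]],
])

```text
time: 4.15
position: [0.4511, 0.0823, 0.1657]
tool_rot: [0.899, 3.005, 0.007]
ft_force: [1.0, -0.4, -1.0]
grip_width: 0.489
grip_force: 19.9
```

>>> play_rows([
  [[-0.2, 0.4, 0, 0, 0, 0, -1], [-0.38, 0.86, 0, 0, 0, 0, -1], [-0.38, 0.86, 0, 0, 0, 0, -1], [-0.38, 0.86, 0, 0, 0, 0, -1]],
])

```text
time: 4.55
position: [0.5273, 0.133, 0.1601]
tool_rot: [-0.898, -3.008, 0.006]
ft_force: [-0.0, -0.8, -0.8]
grip_width: 0.48
grip_force: 19.9
```

>>> play_rows([
  [[-0.1, 0.2, 0, 0, 0, -0.08, -1], [-0.2, 0.5, 0, 0, 0, -0.16, -1], [-0.3, 0.7, 0, 0, 0, -0.24, -1], [-0.38, 0.86, 0, 0, 0, -0.333, -1], [-0.38, 0.86, 0, 0, 0, -0.333, -1], [-0.38, 0.86, 0, 0, 0, -0.333, -1], [-0.38, 0.86, 0, 0, 0, -0.333, -1]],
])

```text
time: 5.25
position: [0.6057, 0.1824, 0.1621]
tool_rot: [-0.097, -3.139, 0.001]
ft_force: [-0.1, -0.2, -1.3]
grip_width: 0.48
grip_force: 19.9
```

```bash
python3 -c "
from h import *
plan(.607,.184,.088,86.6)"
```

```text
t 5.2 pos [0.6057 0.1824 0.1621] yaw 86.47 shift [-0.013  0.017  0.741] turn [-0.0004 -0.0008 -0.0015]
axes x [-0.998  0.062  0.001] y [ 0.062  0.998 -0.001] grip 0.4796903618670297 19.933667513541877
```

>>> play_rows([
  [[-0.01, 0.02, 0.3, 0, 0, 0, -1], [-0.01, 0.02, 0.5, 0, 0, 0, -1], [-0.01, 0.02, 0.64, 0, 0, 0, -1], [-0.01, 0.02, 0.64, 0, 0, 0, -1], [-0.01, 0.02, 0.69, 0, 0, 0, -1], [-0.01, 0.02, 0.74, 0, 0, 0, -1], [-0.01, 0.02, 0.74, 0, 0, 0, -1], [-0.01, 0.02, 0.74, 0, 0, 0, -1]],
])

```text
time: 6.05
position: [0.6082, 0.1859, 0.0888]
tool_rot: [0.092, 3.14, 0.001]
ft_force: [-0.5, 0.0, -1.3]
grip_width: 0.48
grip_force: 19.9
```

```bash
python3 -c "
from h import *
plan(.607,.184,.087,86.6); print(ctrl.get_state()['ft_force'])"
```

```text
t 6.0 pos [0.6082 0.1859 0.0888] yaw 86.64 shift [ 0.011 -0.019  0.018] turn [0.0002 0.0005 0.0005]
axes x [-0.998  0.059 -0.001] y [0.059 0.998 0.   ] grip 0.48010064952151305 19.933708696626127
[-0.49501545  0.02061209 -1.27500956]
```

>>> play_rows([
  [[0, 0, 0.015, 0, 0, 0, -1], [0, 0, 0.015, 0, 0, 0, -1], [0, 0, 0.015, 0, 0, 0, 0.35], [0, 0, 0.015, 0, 0, 0, 0.35], [0, 0, 0.015, 0, 0, 0, 0.35], [0, 0, 0.015, 0, 0, 0, 0.35], [0, 0, 0.015, 0, 0, 0, 0.35]],
])

```text
time: 6.75
position: [0.608, 0.1858, 0.0869]
tool_rot: [0.092, 3.14, 0.0]
ft_force: [-0.4, 0.4, -0.0]
grip_width: 0.669
grip_force: 0.0
```

>>> play_rows([
  [[0, 0, -0.2, 0, 0, 0, 0.35], [0, 0, -0.5, 0, 0, 0, 0.35], [0, 0, -0.9, 0, 0, 0, 1], [0, 0, -0.9, 0, 0, 0, 1]],
])

```text
time: 7.15
position: [0.6113, 0.1865, 0.1831]
tool_rot: [0.092, 3.13, 0.007]
ft_force: [1.5, -0.7, -0.3]
grip_width: 0.781
grip_force: 0.0
```

```bash
python3 -c "
from h import *
plan(.4518,-.086,.079,0)"
```

```text
t 7.2 pos [0.6113 0.1865 0.1831] yaw 86.63 shift [ 1.442 -2.818  1.014] turn [0.007  0.0028 0.9626]
axes x [-0.998  0.059 -0.01 ] y [0.059 0.998 0.005] grip 0.7805216802141145 0.0
```

>>> play_rows([
  [[0.5, -0.94, 0, 0, 0, 0.76, 1], [0.5, -0.94, 0, 0, 0, 0.76, 1], [0.5, -0.94, 0, 0, 0, 0.76, 1], [0.5, -0.94, 0, 0, 0, 0.76, 1], [0.5, -0.94, 0, 0, 0, 0.76, 1], [0.5, -0.94, 0, 0, 0, 0.76, 1], [0.5, -0.94, 0, 0, 0, 0.76, 1], [0.5, -0.94, 0, 0, 0, 0.76, 1]],
])

```text
time: 7.95
position: [0.5523, 0.0949, 0.1764]
tool_rot: [-1.849, -2.54, 0.0]
ft_force: [-0.1, -0.1, -1.1]
grip_width: 1.0
grip_force: 0.0
```

>>> play_rows([
  [[-1, -0.2, 0, 0, 0, 0.2, 1], [-1, -0.2, 0, 0, 0, 0.2, 1], [-1, -0.2, 0, 0, 0, 0.2, 1], [-1, -0.2, 0, 0, 0, 0.2, 1], [-1, -0.2, 0, 0, 0, 0.2, 1]],
])

```text
time: 8.45
position: [0.5647, -0.0051, 0.1764]
tool_rot: [-2.214, -2.228, -0.0]
ft_force: [0.1, -0.6, -0.1]
grip_width: 1.004
grip_force: 0.0
```

```bash
python3 -c "
from h import *
plan(.4518,-.086,.079,0)
import cv2
i=ctrl.get_image('top')[115:290,180:455]
cv2.imwrite('pics/d.png',cv2.convertScaleAbs(cv2.resize(i,None,fx=2.9,fy=2.9,interpolation=2),alpha=1.6)[:,:800,::-1])"
```

```text
t 8.4 pos [ 0.5647 -0.0051  0.1764] yaw 0.36 shift [-0.802 -1.133  0.974] turn [-0.0003 -0.0005  0.004 ]
axes x [-0.006  1.     0.001] y [ 1.     0.006 -0.001] grip 1.0042382685512794 0.0
```

View pics/d.png

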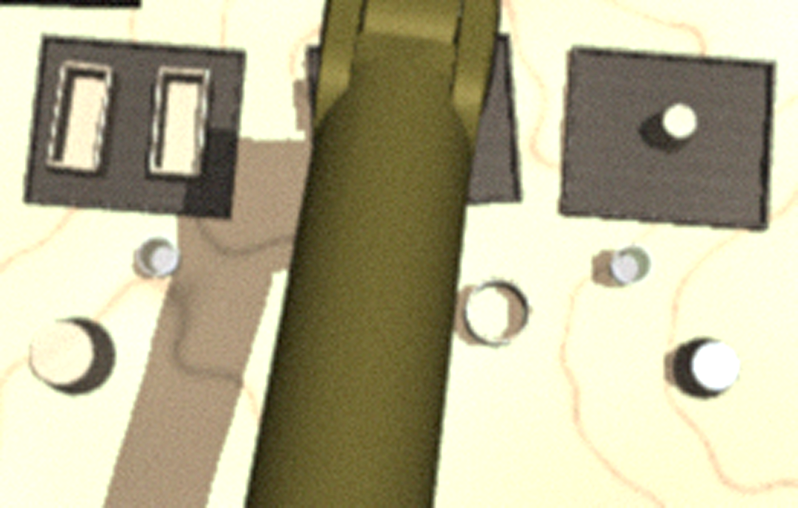

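>>> play_rows([
  [[-0.4, -0.5, 0, 0, 0, 0, 1], [-0.8, -1, 0, 0, 0, 0, 1], [-0.8, -1, 0, 0, 0, 0, 1], [-0.8, -1, 0, 0, 0, 0, 1]],
])

```text
time: 8.9
position: [0.4625, -0.0881, 0.1765]
tool_rot: [-2.217, -2.223, -0.001]
ft_force: [0.2, -0.3, -0.3]
grip_width: 0.998
grip_force: 0.0
```

>>> play_rows([
  [[0, -0.13, 0, 0, 0, 0, 1], [0, -0.13, 0, 0, 0, 0, 1], [0, -0.13, 0.3, 0, 0, 0, 1], [0, -0.13, 0.3, 0, 0, 0, 1]],
])

```text
time: 9.3
position: [0.4511, -0.0853, 0.1445]
tool_rot: [-2.212, -2.227, 0.006]
ft_force: [-0.9, -0.8, -0.2]
grip_width: 1.002
grip_force: 0.0
```

```bash
python3 -c "
from h import *
plan(.4518,-.086,.079,0)"
```

```text
t 9.3 pos [ 0.4511 -0.0853  0.1445] yaw 0.4 shift [-0.006  0.01   0.655] turn [-0.003   0.0004  0.0044]
axes x [-0.007  1.    -0.001] y [ 1.     0.007 -0.005] grip 1.0023533196290784 0.0
```

>>> play_rows([
  [[0, 0, 0.3, 0, 0, 0, 1], [0, 0, 0.66, 0, 0, 0, 1], [0, 0, 0.66, 0, 0, 0, 1], [0, 0, 0.66, 0, 0, 0, 1]],
])

```text
time: 9.7
position: [0.4526, -0.0867, 0.0813]
tool_rot: [-2.216, -2.227, 0.002]
ft_force: [1.5, -0.2, 0.7]
grip_width: 1.0
grip_force: 0.0
```

>>> play_rows([
  [[0, 0, 0, 0, 0, 0, -1], [0, 0, 0, 0, 0, 0, -1], [0, 0, 0, 0, 0, 0, -1], [0, 0, 0, 0, 0, 0, -1], [0, 0, 0, 0, 0, 0, -1], [0, 0, 0, 0, 0, 0, -1], [0, 0, 0, 0, 0, 0, -1]],
])

```text
time: 10.4
position: [0.4525, -0.0868, 0.0812]
tool_rot: [2.216, 2.226, 0.001]
ft_force: [-2.0, 0.5, 6.6]
grip_width: 0.634
grip_force: 20.0
```

>>> play_rows([
  [[0, 0, -0.2, 0, 0, 0, -1], [0, 0, -0.5, 0, 0, 0, -1], [0, 0, -0.8, 0, 0, 0, -1], [0, 0, -0.8, 0, 0, 0, -1]],
])

```text
time: 10.8
position: [0.4545, -0.0872, 0.1639]
tool_rot: [2.214, 2.223, 0.009]
ft_force: [-0.3, -0.1, -0.0]
grip_width: 0.639
grip_force: 20.0
```

```bash
python3 -c "
from h import *
plan(.620,-.057,.083,0)"
```

```text
t 10.8 pos [ 0.4545 -0.0872  0.1639] yaw 0.24 shift [0.294 1.651 0.821] turn [ 0.0043 -0.0007  0.0027]
axes x [-0.004  1.     0.001] y [1.    0.004 0.007] grip 0.6385215540631314 20.000120598706417
```

>>> play_rows([
  [[0.15, 0.4, 0, 0, 0, 0, -1], [0.15, 0.82, 0, 0, 0, 0, -1], [0.15, 0.82, 0, 0, 0, 0, -1], [0.15, 0.82, 0, 0, 0, 0, -1]],
])

```text
time: 11.2
position: [0.5335, -0.0718, 0.1588]
tool_rot: [-2.216, -2.226, 0.007]
ft_force: [0.5, -0.3, -0.8]
grip_width: 0.633
grip_force: 20.0
```

>>> play_rows([
  [[0.15, 0.4, 0, 0, 0, 0, -1], [0.15, 0.82, 0, 0, 0, 0, -1], [0.15, 0.82, 0, 0, 0, 0, -1], [0.15, 0.82, 0.3, 0, 0, 0, -1], [0.15, 0.82, 0.5, 0, 0, 0, -1], [0.15, 0.82, 0.65, 0, 0, 0, -1], [0.15, 0.82, 0.7, 0, 0, 0, -1], [0.15, 0.82, 0.7, 0, 0, 0, -1]],
])

```text
time: 12.0
position: [0.6152, -0.0564, 0.0906]
tool_rot: [-2.217, -2.225, 0.001]
ft_force: [0.3, 0.1, -0.8]
grip_width: 0.636
grip_force: 20.0
```

```bash
python3 -c "
from h import *
plan(.620,-.057,.0855,0)"
```

```text
t 12.0 pos [ 0.6152 -0.0564  0.0906] yaw 0.22 shift [-0.007  0.048  0.051] turn [-0.0006 -0.0002  0.0024]
axes x [-0.004  1.     0.   ] y [ 1.     0.004 -0.001] grip 0.635907958273308 19.999813518297742
```

>>> play_rows([
  [[0, 0.03, 0.03, 0, 0, 0, -1], [0, 0.03, 0.055, 0, 0, 0, -1], [0, 0.03, 0.055, 0, 0, 0, -1], [0, 0.03, 0.055, 0, 0, 0, 0.7], [0, 0.03, 0.055, 0, 0, 0, 0.7], [0, 0.03, 0.055, 0, 0, 0, 0.7], [0, 0.03, 0.055, 0, 0, 0, 0.7], [0, 0.03, 0.055, 0, 0, 0, 0.7]],
])

```text
time: 12.8
position: [0.6191, -0.0562, 0.0854]
tool_rot: [2.217, 2.226, 0.0]
ft_force: [0.8, 0.0, 0.4]
grip_width: 0.841
grip_force: 0.0
```

>>> play_rows([
  [[0, 0, -0.2, 0, 0, 0, 0.7], [0, 0, -0.5, 0, 0, 0, 1], [0, 0, -0.9, 0, 0, 0, 1], [0, 0, -0.9, 0, 0, 0, 1]],
])

```text
time: 13.2
position: [0.6222, -0.057, 0.181]
tool_rot: [2.212, 2.221, 0.011]
ft_force: [0.2, -0.7, 0.5]
grip_width: 0.979
grip_force: 0.0
```

```bash
python3 -c "
from h import *
plan(.410,-.2666,.079,0)"
```

```text
t 13.2 pos [ 0.6222 -0.057   0.181 ] yaw 0.23 shift [-2.087 -2.14   0.999] turn [ 0.0062 -0.0002  0.0026]
axes x [-0.004  1.     0.   ] y [1.    0.004 0.01 ] grip 0.9788513752440344 0.0
```

>>> play_rows([
  [[-0.9, -0.9, 0, 0, 0, 0, 1], [-0.9, -0.9, 0, 0, 0, 0, 1], [-0.9, -0.9, 0, 0, 0, 0, 1], [-0.9, -0.9, 0, 0, 0, 0, 1]],
])

```text
time: 13.6
position: [0.5261, -0.1508, 0.1751]
tool_rot: [-2.224, -2.218, 0.001]
ft_force: [0.4, -0.1, -0.5]
grip_width: 1.0
grip_force: 0.0
```

>>> play_rows([
  [[-0.9, -0.9, 0, 0, 0, 0, 1], [-0.9, -0.9, 0, 0, 0, 0, 1], [-0.9, -0.9, 0, 0, 0, 0, 1], [-0.9, -0.9, 0, 0, 0, 0, 1]],
])

```text
time: 14.0
position: [0.4373, -0.2398, 0.1753]
tool_rot: [-2.223, -2.219, -0.001]
ft_force: [-0.3, -0.3, 0.5]
grip_width: 0.999
grip_force: 0.0
```

>>> play_rows([
  [[-0.33, -0.3, 0, 0, 0, 0, 1], [-0.33, -0.3, 0, 0, 0, 0, 1], [-0.33, -0.3, 0.2, 0, 0, 0, 1], [-0.33, -0.3, 0.2, 0, 0, 0, 1]],
])

```text
time: 14.4
position: [0.4099, -0.2684, 0.1536]
tool_rot: [-2.213, -2.225, 0.002]
ft_force: [0.1, 0.0, -0.9]
grip_width: 1.002
grip_force: 0.0
```

```bash
python3 -c "
from h import *
plan(.410,-.2666,.079,0)"
```

```text
t 14.4 pos [ 0.4099 -0.2684  0.1536] yaw 0.31 shift [0.017 0.003 0.746] turn [-0.002  -0.0007  0.0034]
axes x [-0.005  1.     0.001] y [ 1.     0.005 -0.003] grip 1.0015104426510997 0.0
```

>>> play_rows([
  [[0.01, 0, 0.3, 0, 0, 0, 1], [0.01, 0, 0.7, 0, 0, 0, 1], [0.01, 0, 0.75, 0, 0, 0, 1], [0.01, 0, 0.75, 0, 0, 0, 1], [0.01, 0, 0.75, 0, 0, 0, 1]],
], squeeze=20)

```text
time: 14.9
position: [0.4113, -0.2695, 0.0818]
tool_rot: [2.215, 2.225, 0.001]
ft_force: [-0.1, -1.4, 0.4]
grip_width: 1.0
grip_force: 0.0
```

>>> play_rows([
  [[0, 0, 0, 0, 0, 0, -1], [0, 0, 0, 0, 0, 0, -1], [0, 0, 0, 0, 0, 0, -1], [0, 0, 0, 0, 0, 0, -1], [0, 0, 0, 0, 0, 0, -1], [0, 0, 0, 0, 0, 0, -1], [0, 0, 0, 0, 0, 0, -1], [0, 0, 0, 0, 0, 0, -1]],
])

```text
time: 15.7
position: [0.4101, -0.269, 0.0803]
tool_rot: [-2.217, -2.226, -0.0]
ft_force: [0.1, 0.7, 0.7]
grip_width: 0.565
grip_force: 19.9
```

>>> play_rows([
  [[0, 0, -0.2, 0, 0, 0, -1], [0, 0, -0.5, 0, 0, 0, -1], [0, 0, -0.9, 0, 0, 0, -1], [0, 0, -0.95, 0, 0, 0, -1], [0, 0, -0.95, 0, 0, 0, -1], [0, 0, -0.95, 0, 0, 0, -1]],
])

```text
time: 16.3
position: [0.4094, -0.2684, 0.1742]
tool_rot: [-2.215, -2.225, 0.001]
ft_force: [-0.6, -0.2, -1.0]
grip_width: 0.561
grip_force: 19.8
```

```bash
python3 -c "
from h import *
plan(.616,-.2400,.17,0)
import cv2
i=ctrl.get_image('scene')[160:360,120:360]
cv2.imwrite('pics/e.png',cv2.convertScaleAbs(cv2.resize(i,None,fx=3,fy=3,interpolation=2),alpha=1.6)[:,:,::-1])"
```

```text
t 16.3 pos [ 0.4094 -0.2684  0.1742] yaw 0.27 shift [0.275 2.067 0.039] turn [-0.0009 -0.0006  0.003 ]
axes x [-0.005  1.     0.001] y [ 1.     0.005 -0.001] grip 0.5608693697547544 19.7850800363085
```

View pics/e.png

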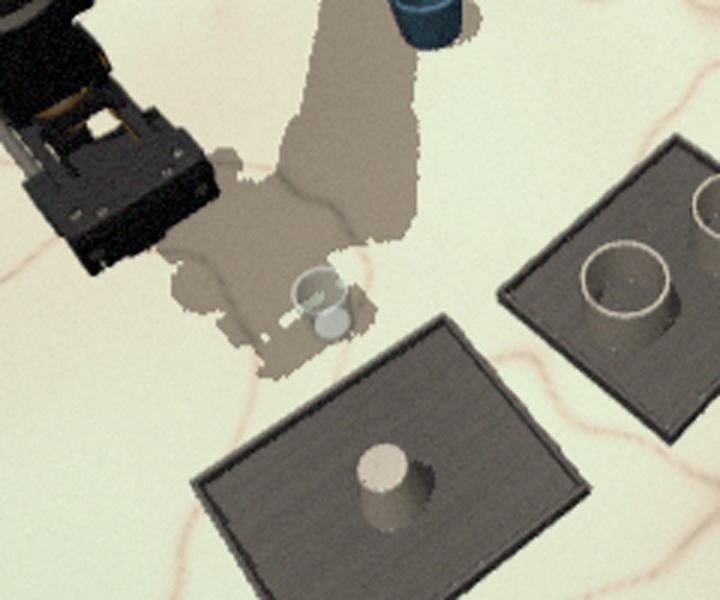

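>>> play_rows([
  [[0.13, 0.4, 0, 0, 0, 0, -1], [0.13, 0.8, 0, 0, 0, 0, -1], [0.13, 1, 0, 0, 0, 0, -1], [0.13, 1, 0, 0, 0, 0, -1]],
])

```text
time: 16.75
position: [0.512, -0.2543, 0.1731]
tool_rot: [-2.212, -2.229, 0.005]
ft_force: [-1.0, 0.2, -2.6]
grip_width: 0.559
grip_force: 19.8
```

>>> play_rows([
  [[0.13, 0.4, 0, 0, 0, 0, -1], [0.13, 0.8, 0, 0, 0, 0, -1], [0.13, 1, 0, 0, 0, 0, -1], [0.13, 1, 0, 0, 0, 0, -1], [0.13, 1, 0, 0, 0, 0, -1], [0.13, 1, 0, 0, 0, 0, -1]],
])

```text
time: 17.35
position: [0.6078, -0.2431, 0.1746]
tool_rot: [-2.218, -2.223, 0.002]
ft_force: [-0.3, 0.5, -1.0]
grip_width: 0.565
grip_force: 19.8
```

```bash
python3 -c "
from h import *
plan(.6163,-.242,.146,0)"
```

```text
t 17.4 pos [ 0.6078 -0.2431  0.1746] yaw 0.12 shift [0.011 0.085 0.285] turn [-0.0014 -0.0003  0.0014]
axes x [-0.002  1.     0.   ] y [ 1.     0.002 -0.002] grip 0.5645404631843786 19.785784248888376
```

>>> play_rows([
  [[0.01, 0.08, 0, 0, 0, 0, -1], [0.01, 0.08, 0.15, 0, 0, 0, -1], [0.01, 0.08, 0.15, 0, 0, 0, -1], [0.01, 0.08, 0.15, 0, 0, 0, -1]],
])

```text
time: 17.75
position: [0.6172, -0.2408, 0.1593]
tool_rot: [-2.215, -2.225, 0.001]
ft_force: [-0.6, -0.4, -0.9]
grip_width: 0.559
grip_force: 19.8
```

```bash
python3 -c "
from h import *
plan(.6163,-.242,.146,0)
import cv2
i=ctrl.get_image('scene')[230:390,170:370]
cv2.imwrite('pics/f.png',cv2.convertScaleAbs(cv2.resize(i,None,fx=3.5,fy=3.5,interpolation=2),alpha=2)[:,:,::-1])
plan(.6163,-.242,.146,0)
"
```

```text
t 17.8 pos [ 0.6172 -0.2408  0.1593] yaw 0.25 shift [-0.012 -0.009  0.133] turn [-0.0011 -0.0004  0.0027]
axes x [-0.004  1.     0.001] y [ 1.     0.004 -0.002] grip 0.5585908479901058 19.786043785570655
t 17.8 pos [ 0.6175 -0.2411  0.1598] yaw 0.24 shift [-0.009 -0.012  0.138] turn [-0.0005 -0.0001  0.0027]
axes x [-0.004  1.     0.   ] y [ 1.     0.004 -0.001] grip 0.5622002872345608 19.78614023704722
```

View pics/f.png

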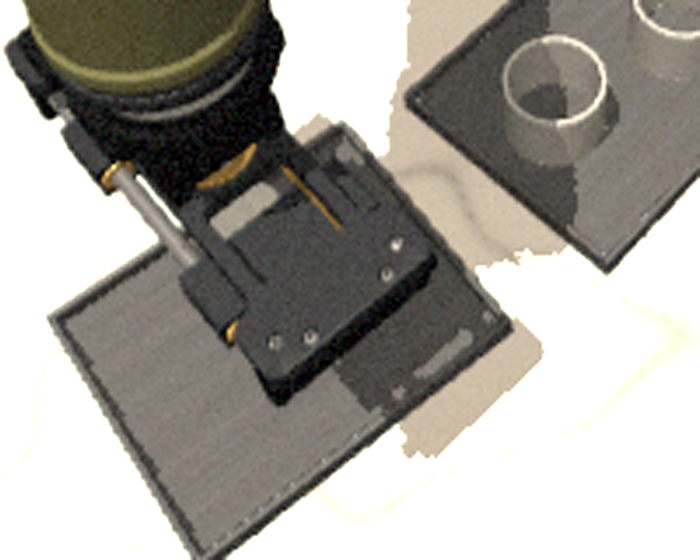

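>>> play_rows([
  [[-0.01, -0.01, 0, 0, 0, 0, -1], [-0.01, -0.01, 0.1, 0, 0, 0, -1], [-0.01, -0.01, 0.2, 0, 0, 0, -1], [-0.01, -0.01, 0.3, 0, 0, 0, -1], [-0.01, -0.01, 0.4, 0, 0, 0, -1], [-0.01, -0.01, 0.5, 0, 0, 0, -1], [-0.01, -0.01, 0.5, 0, 0, 0, -1], [-0.01, -0.01, 0.5, 0, 0, 0, -1]],
])

```text
time: 18.6
position: [0.6168, -0.2422, 0.1099]
tool_rot: [-2.216, -2.226, 0.001]
ft_force: [-1.0, -0.2, 0.1]
grip_width: 0.564
grip_force: 19.8
```

```bash
python3 -c "
from h import *
plan(.6163,-.242,.085,0); s=ctrl.get_state(); print(s['ft_force'],s['torque'])"
```

```text
t 18.6 pos [ 0.6168 -0.2422  0.1099] yaw 0.25 shift [ 0.002 -0.005  0.249] turn [-0.0003 -0.      0.0027]
axes x [-0.004  1.     0.   ] y [ 1.     0.004 -0.   ] grip 0.5638096732463134 19.786196854838636
[-1.02538095 -0.21599925  0.14146622] [-0.06047534  0.06010067 -0.01300411]
```

>>> play_rows([
  [[0, 0, 0.08, 0, 0, 0, -1], [0, 0, 0.15, 0, 0, 0, -1], [0, 0, 0.2, 0, 0, 0, -1], [0, 0, 0.23, 0, 0, 0, -1], [0, 0, 0.23, 0, 0, 0, -1], [0, 0, 0.23, 0, 0, 0, -1]],
])

```text
time: 19.2
position: [0.6169, -0.2422, 0.0873]
tool_rot: [2.217, 2.226, 0.0]
ft_force: [-0.6, 0.1, -0.5]
grip_width: 0.561
grip_force: 19.8
```

```bash
python3 -c "
from h import *
plan(.6163,-.242,.085,0); s=ctrl.get_state(); print(s['ft_force'],s['torque'])"
```

```text
t 19.2 pos [ 0.6169 -0.2422  0.0873] yaw 0.25 shift [ 0.002 -0.006  0.023] turn [0.0001 0.     0.0027]
axes x [-0.004  1.    -0.   ] y [1.    0.004 0.   ] grip 0.5606991276318195 19.786110484346864
[-0.58825321  0.11484627 -0.51272229] [-0.14517447  0.08183878  0.02402598]
```

Clean so far; go the last 2 mm, release and lift.

>>> play_rows([
  [[0, 0, 0.015, 0, 0, 0, -1], [0, 0, 0.025, 0, 0, 0, -1], [0, 0, 0.025, 0, 0, 0, -1], [0, 0, 0.025, 0, 0, 0, 0.7], [0, 0, 0.025, 0, 0, 0, 0.7], [0, 0, 0.025, 0, 0, 0, 0.7], [0, 0, 0.025, 0, 0, 0, 0.7], [0, 0, 0.025, 0, 0, 0, 0.7]],
])

```text
time: 20.0
position: [0.617, -0.2421, 0.0848]
tool_rot: [2.216, 2.226, 0.0]
ft_force: [0.8, 0.4, -0.5]
grip_width: 0.842
grip_force: 0.0
```

>>> play_rows([
  [[0, 0, -0.2, 0, 0, 0, 0.7], [0, 0, -0.5, 0, 0, 0, 1], [0, 0, -1, 0, 0, 0, 1], [0, 0, -1, 0, 0, 0, 1]],
])

```text
time: 20.4
position: [0.6199, -0.2444, 0.192]
tool_rot: [2.21, 2.218, 0.008]
ft_force: [0.3, -1.6, 0.6]
grip_width: 0.978
grip_force: 0.0
```

>>> play_rows([
  [[1, -0.9, 0, 0, 0, 0, 1], [1, -0.9, 0, 0, 0, 0, 1], [1, -0.9, 0, 0, 0, 0, 1], [1, -0.9, 0, 0, 0, 0, 1]],
])

```text
time: 20.8
position: [0.5239, -0.138, 0.1836]
tool_rot: [-2.207, -2.228, -0.003]
ft_force: [0.7, 0.7, -0.3]
grip_width: 0.999
grip_force: 0.0
```

>>> play_rows([
  [[1, -0.7, 0, 0, 0, 0, 1], [1, -0.7, 0, 0, 0, 0, 1], [1, -0.7, 0, 0, 0, 0, 1], [1, -0.7, 0, 0, 0, 0, 1]],
])

```text
time: 21.2
position: [0.4551, -0.0402, 0.1847]
tool_rot: [-2.21, -2.23, -0.003]
ft_force: [0.9, -0.0, 0.5]
grip_width: 1.002
grip_force: 0.0
```

```bash
python3 -c "
from h import *
plan(.410,.2718,.083,0)
import cv2
cv2.imwrite('pics/gs.png',ctrl.get_image('scene')[:,:,::-1]);cv2.imwrite('pics/gt.png',ctrl.get_image('top')[:,:,::-1])
f=lambda i:cv2.convertScaleAbs(cv2.resize(i,None,fx=4,fy=4,interpolation=2),alpha=2)
t=cv2.imread('pics/gt.png')[125:200,365:455];s=cv2.imread('pics/gs.png')[265:340,205:295]
cv2.imwrite('pics/g.png',cv2.hconcat([f(t),f(s)]))"
```

```text
t 21.2 pos [ 0.4551 -0.0402  0.1847] yaw 0.52 shift [ 3.121 -0.423  1.026] turn [ 0.     -0.0019  0.0058]
axes x [-0.009  1.     0.003] y [1.    0.009 0.   ] grip 1.0016785641854744 0.0
```

View pics/g.png

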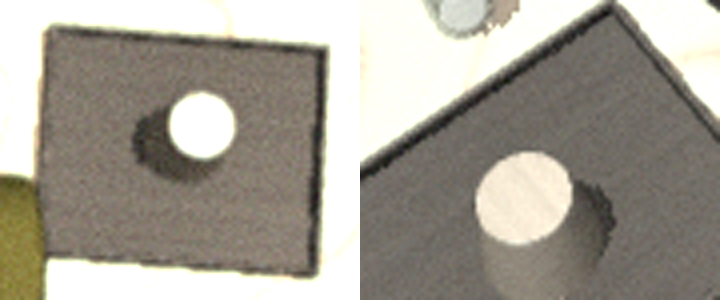

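```bash
python3 -c "
from h import *
g=lambda p,o:(np.array(p)+.5)/4-.5+o
a=g((202,125),[365,125]);b=g((163,197),[205,265])
print(tri(a,b),onz('top',a,.056),onz('scene',b,.056))"
```

```text
(array([ 0.61562228, -0.24124344,  0.05502445]), np.float64(0.0008639587229476269)) [ 0.61522149 -0.24143485  0.056     ] [ 0.61628124 -0.24099415  0.056     ]
```

>>> play_rows([
  [[1, 0, 0, 0, 0, 0, 1], [1, 0, 0, 0, 0, 0, 1], [1, 0, 0, 0, 0, 0, 1], [1, 0, 0, 0, 0, 0, 1]],
])

```text
time: 21.7
position: [0.4568, 0.0565, 0.1848]
tool_rot: [2.215, 2.225, -0.001]
ft_force: [0.1, -1.0, -1.0]
grip_width: 1.005
grip_force: 0.0
```

>>> play_rows([
  [[1, -0.2, 0, 0, 0, 0, 1], [1, -0.2, 0, 0, 0, 0, 1], [1, -0.2, 0, 0, 0, 0, 1], [1, -0.2, 0, 0, 0, 0, 1]],
])

```text
time: 22.1
position: [0.4361, 0.156, 0.1847]
tool_rot: [2.216, 2.225, -0.001]
ft_force: [0.1, -0.6, 0.1]
grip_width: 1.001
grip_force: 0.0
```

>>> play_rows([
  [[1, -0.2, 0, 0, 0, 0, 1], [1, -0.2, 0, 0, 0, 0, 1], [1, -0.2, 0, 0, 0, 0, 1], [1, -0.2, 0, 0, 0, 0, 1], [1, -0.2, 0, 0, 0, 0, 1]],
])

```text
time: 22.6
position: [0.4162, 0.2541, 0.1846]
tool_rot: [2.221, 2.221, -0.001]
ft_force: [-0.3, -0.5, -0.4]
grip_width: 0.999
grip_force: 0.0
```

```bash
python3 -c "
from h import *
plan(.410,.2718,.083,0)"
```

```text
t 22.6 pos [0.4162 0.2541 0.1846] yaw 0.0 shift [ 0.178 -0.062  1.016] turn [0.0002 0.0008 0.    ]
axes x [-0.     1.    -0.001] y [1. 0. 0.] grip 0.9994067099056423 0.0
```

>>> play_rows([
  [[0.17, -0.06, 0, 0, 0, 0, 1], [0.17, -0.06, 0.2, 0, 0, 0, 1], [0.17, -0.06, 0.3, 0, 0, 0, 1], [0.17, -0.06, 0.3, 0, 0, 0, 1], [0.17, -0.06, 0.3, 0, 0, 0, 1]],
])

```text
time: 23.1
position: [0.4093, 0.2726, 0.1549]
tool_rot: [2.219, 2.223, -0.001]
ft_force: [0.1, 0.8, 0.1]
grip_width: 1.003
grip_force: 0.0
```

```bash
python3 -c "
from h import *
plan(.410,.2718,.083,0)"
```

```text
t 23.1 pos [0.4093 0.2726 0.1549] yaw 0.11 shift [-0.008  0.007  0.719] turn [-0.      0.0003  0.0013]
axes x [-0.002  1.    -0.   ] y [ 1.     0.002 -0.   ] grip 1.0030098068095368 0.0
```

>>> play_rows([
  [[0, 0.01, 0.3, 0, 0, 0, 1], [0, 0.01, 0.6, 0, 0, 0, 1], [0, 0.01, 0.72, 0, 0, 0, 1], [0, 0.01, 0.72, 0, 0, 0, 1], [0, 0.01, 0.72, 0, 0, 0, 1]],
], squeeze=20)

```text
time: 23.6
position: [0.4104, 0.2742, 0.0838]
tool_rot: [2.217, 2.226, 0.002]
ft_force: [0.8, 0.5, 0.9]
grip_width: 1.002
grip_force: 0.0
```

>>> play_rows([
  [[0, 0, 0, 0, 0, 0, -1], [0, 0, 0, 0, 0, 0, -1], [0, 0, 0, 0, 0, 0, -1], [0, 0, 0, 0, 0, 0, -1], [0, 0, 0, 0, 0, 0, -1], [0, 0, 0, 0, 0, 0, -1], [0, 0, 0, 0, 0, 0, -1]],
])

```text
time: 24.3
position: [0.4099, 0.2742, 0.0832]
tool_rot: [-2.217, -2.226, -0.001]
ft_force: [-1.2, -0.4, 4.0]
grip_width: 0.705
grip_force: 20.1
```

>>> play_rows([
  [[0, 0, -0.2, 0, 0, 0, -1], [0, 0, -0.5, 0, 0, 0, -1], [0, 0, -0.9, 0, 0, 0, -1], [0, 0, -1, 0, 0, 0, -1], [0, 0, -1, 0, 0, 0, -1], [0, 0, -1, 0, 0, 0, -1]],
])

```text
time: 24.9
position: [0.4088, 0.2735, 0.1814]
tool_rot: [-2.216, -2.226, 0.003]
ft_force: [-0.8, 0.1, -1.2]
grip_width: 0.709
grip_force: 19.7
```

```bash
python3 -c "
from h import *
plan(.6157,-.2412,.183,0)"
```

```text
t 24.9 pos [0.4088 0.2735 0.1814] yaw 0.26 shift [-5.156  2.046 -0.012] turn [-0.001   0.0008  0.0029]
axes x [-0.005  1.    -0.001] y [ 1.     0.005 -0.002] grip 0.7089375572505231 19.74845248325437
```

>>> play_rows([
  [[-0.4, 0.2, -0.1, 0, 0, 0, -1], [-0.8, 0.5, -0.1, 0, 0, 0, -1], [-0.95, 0.6, -0.1, 0, 0, 0, -1], [-0.95, 0.6, -0.1, 0, 0, 0, -1]],
])

```text
time: 25.3
position: [0.4707, 0.1752, 0.1909]
tool_rot: [2.223, 2.218, -0.006]
ft_force: [0.2, -0.0, -1.7]
grip_width: 0.707
grip_force: 19.7
```

>>> play_rows([
  [[-0.4, 0.2, 0, 0, 0, 0, -1], [-0.8, 0.5, 0, 0, 0, 0, -1], [-0.95, 0.6, 0, 0, 0, 0, -1], [-0.95, 0.6, 0, 0, 0, 0, -1]],
])

```text
time: 25.7
position: [0.5306, 0.0818, 0.1911]
tool_rot: [2.221, 2.221, -0.005]
ft_force: [-0.5, 0.2, -1.5]
grip_width: 0.71
grip_force: 19.7
```

>>> play_rows([
  [[-0.4, 0.2, 0, 0, 0, 0, -1], [-0.8, 0.4, 0, 0, 0, 0, -1], [-0.95, 0.5, 0, 0, 0, 0, -1], [-0.95, 0.5, 0, 0, 0, 0, -1]],
])

```text
time: 26.1
position: [0.5807, -0.0117, 0.1913]
tool_rot: [-2.22, -2.223, 0.004]
ft_force: [-0.4, 0.2, -1.9]
grip_width: 0.714
grip_force: 19.7
```

>>> play_rows([
  [[-0.4, 0.1, 0, 0, 0, 0, -1], [-0.8, 0.2, 0, 0, 0, 0, -1], [-0.95, 0.3, 0, 0, 0, 0, -1], [-0.95, 0.3, 0, 0, 0, 0, -1]],
])

```text
time: 26.5
position: [0.611, -0.1054, 0.1915]
tool_rot: [-2.218, -2.224, 0.002]
ft_force: [0.0, 0.9, -2.1]
grip_width: 0.711
grip_force: 19.7
```

>>> play_rows([
  [[-0.4, 0, 0, 0, 0, 0, -1], [-0.8, 0, 0, 0, 0, 0, -1], [-0.95, 0, 0, 0, 0, 0, -1], [-0.95, 0, 0, 0, 0, 0, -1], [-0.95, 0, 0, 0, 0, 0, -1]],
])

```text
time: 27.0
position: [0.6119, -0.1967, 0.1918]
tool_rot: [-2.211, -2.227, -0.002]
ft_force: [0.3, 0.9, -1.2]
grip_width: 0.712
grip_force: 19.8
```

```bash
python3 -c "
from h import *
plan(.616,-.239,.165,0)"
```

```text
t 27.0 pos [ 0.6119 -0.1967  0.1918] yaw 0.4 shift [-0.425  0.038  0.267] turn [-0.0008 -0.002   0.0045]
axes x [-0.007  1.     0.003] y [ 1.     0.007 -0.001] grip 0.7119822661046474 19.750327117944835
```

>>> play_rows([
  [[-0.2, 0.04, 0, 0, 0, 0, -1], [-0.42, 0.04, 0, 0, 0, 0, -1], [-0.42, 0.04, 0.1, 0, 0, 0, -1], [-0.42, 0.04, 0.2, 0, 0, 0, -1], [-0.42, 0.04, 0.2, 0, 0, 0, -1], [-0.42, 0.04, 0.2, 0, 0, 0, -1]],
])

```text
time: 27.6
position: [0.6162, -0.2396, 0.1719]
tool_rot: [-2.212, -2.228, -0.001]
ft_force: [-0.1, 0.4, -1.2]
grip_width: 0.709
grip_force: 19.8
```

```bash
python3 -c "
from h import *
plan(.616,-.239,.088,0)
import cv2
for i in range(3): ctrl.get_image('top'); plan(.616,-.239,.088,0)"
```

```text
t 27.6 pos [ 0.6162 -0.2396  0.1719] yaw 0.4 shift [ 0.005 -0.001  0.839] turn [-0.0007 -0.0011  0.0045]
axes x [-0.007  1.     0.002] y [ 1.     0.007 -0.001] grip 0.7091616750322692 19.75076345843263
t 27.6 pos [ 0.6163 -0.2403  0.1725] yaw 0.37 shift [ 0.012 -0.003  0.845] turn [-0.0002 -0.0007  0.0042]
axes x [-0.007  1.     0.001] y [ 1.     0.007 -0.   ] grip 0.7125355709583656 19.75061100885796
t 27.7 pos [ 0.6164 -0.2409  0.1729] yaw 0.34 shift [ 0.019 -0.004  0.849] turn [ 0.0002 -0.0004  0.0038]
axes x [-0.006  1.     0.001] y [1.    0.006 0.   ] grip 0.7107333792816353 19.75047327869106
t 27.8 pos [ 0.6163 -0.2413  0.1731] yaw 0.31 shift [ 0.023 -0.004  0.851] turn [ 0.0004 -0.0002  0.0035]
axes x [-0.005  1.     0.   ] y [1.    0.005 0.001] grip 0.7082925109281308 19.750446023754193
```

>>> play_rows([
  [[0.025, 0, 0, 0, 0, 0, -1], [0.025, 0, 0.1, 0, 0, 0, -1], [0.025, 0, 0.2, 0, 0, 0, -1], [0.025, 0, 0.3, 0, 0, 0, -1], [0.025, 0, 0.4, 0, 0, 0, -1], [0.025, 0, 0.5, 0, 0, 0, -1], [0.025, 0, 0.5, 0, 0, 0, -1], [0.025, 0, 0.5, 0, 0, 0, -1]],
])

```text
time: 28.55
position: [0.6158, -0.2397, 0.1224]
tool_rot: [-2.217, -2.226, 0.001]
ft_force: [0.1, -0.7, -1.2]
grip_width: 0.709
grip_force: 19.8
```

```bash
python3 -c "
from h import *
plan(.616,-.2387,.0875,0); s=ctrl.get_state(); print(s['ft_force'],s['torque'])"
```

```text
t 28.6 pos [ 0.6158 -0.2397  0.1224] yaw 0.24 shift [0.01  0.003 0.349] turn [-0.0003  0.      0.0027]
axes x [-0.004  1.    -0.   ] y [ 1.     0.004 -0.001] grip 0.7093202439977174 19.75093217806716
[ 0.13618394 -0.66420092 -1.24492532] [-0.10144845  0.04790128  0.0270305 ]
```

>>> play_rows([
  [[0.01, 0.003, 0.1, 0, 0, 0, -1], [0.01, 0.003, 0.2, 0, 0, 0, -1], [0.01, 0.003, 0.27, 0, 0, 0, -1], [0.01, 0.003, 0.33, 0, 0, 0, -1], [0.01, 0.003, 0.33, 0, 0, 0, -1], [0.01, 0.003, 0.33, 0, 0, 0, -1]],
])

```text
time: 29.15
position: [0.6162, -0.2387, 0.0897]
tool_rot: [-2.217, -2.226, 0.0]
ft_force: [-0.4, -1.0, -1.5]
grip_width: 0.708
grip_force: 19.8
```

```bash
python3 -c "
from h import *
plan(.616,-.2387,.0875,0); s=ctrl.get_state(); print(s['ft_force'],s['torque'])"
```

```text
t 29.1 pos [ 0.6162 -0.2387  0.0897] yaw 0.25 shift [ 0.    -0.002  0.022] turn [-0.0001  0.      0.0027]
axes x [-0.004  1.    -0.   ] y [ 1.     0.004 -0.   ] grip 0.7082613337761565 19.75065130573057
[-0.41767966 -0.95252101 -1.47800034] [-0.08074191  0.04891974 -0.03460253]
```

>>> play_rows([
  [[0, 0, 0.015, 0, 0, 0, -1], [0, 0, 0.025, 0, 0, 0, -1], [0, 0, 0.025, 0, 0, 0, -1], [0, 0, 0.025, 0, 0, 0, 0.9], [0, 0, 0.025, 0, 0, 0, 0.9], [0, 0, 0.025, 0, 0, 0, 0.9], [0, 0, 0.025, 0, 0, 0, 0.9], [0, 0, 0.025, 0, 0, 0, 0.9]],
])

```text
time: 29.95
position: [0.6162, -0.2386, 0.0874]
tool_rot: [2.216, 2.226, 0.0]
ft_force: [-0.4, 1.1, 0.4]
grip_width: 0.942
grip_force: 0.0
```

>>> play_rows([
  [[0, 0, -0.2, 0, 0, 0, 0.9], [0, 0, -0.5, 0, 0, 0, 1], [0, 0, -1, 0, 0, 0, 1], [0, 0, -1, 0, 0, 0, 1]],
])

```text
time: 30.35
position: [0.6192, -0.2409, 0.1946]
tool_rot: [2.21, 2.218, 0.008]
ft_force: [-0.6, 0.1, 0.9]
grip_width: 0.995
grip_force: 0.0
```

>>> play_rows([
  [[0.8, -0.9, -0.4, 0, 0, 0, 1], [0.8, -0.9, -0.4, 0, 0, 0, 1], [0.8, -0.9, -0.4, 0, 0, 0, 1], [0.8, -0.9, -0.4, 0, 0, 0, 1]],
])

```text
time: 30.75
position: [0.5246, -0.1566, 0.228]
tool_rot: [-2.212, -2.228, -0.006]
ft_force: [1.4, 0.2, 0.1]
grip_width: 1.001
grip_force: 0.0
```

>>> play_rows([
  [[0.8, -0.8, 0, 0, 0, 0, 1], [0.8, -0.8, 0, 0, 0, 0, 1], [0.8, -0.8, 0, 0, 0, 0, 1], [0.8, -0.8, 0, 0, 0, 0, 1], [0.8, -0.8, 0, 0, 0, 0, 1]],
])

```text
time: 31.25
position: [0.4464, -0.0801, 0.2277]
tool_rot: [2.216, 2.225, 0.002]
ft_force: [0.5, 0.1, 0.4]
grip_width: 0.999
grip_force: 0.0
```

```bash
python3 -c "
from h import *
import cv2
cv2.imwrite('pics/hs.png',ctrl.get_image('scene')[:,:,::-1]);cv2.imwrite('pics/ht.png',ctrl.get_image('top')[:,:,::-1])
f=lambda i,k:cv2.convertScaleAbs(cv2.resize(i,None,fx=k,fy=k,interpolation=2),alpha=1.6)
t=cv2.imread('pics/ht.png');s=cv2.imread('pics/hs.png')
a=cv2.hconcat([f(t[125:200,365:455],4),f(s[265:340,205:295],4)])
cv2.imwrite('pics/h.png',cv2.vconcat([a,f(s[130:270,180:480],2.4)[:300]]))"
```

```text
(no output)
```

View pics/h.png

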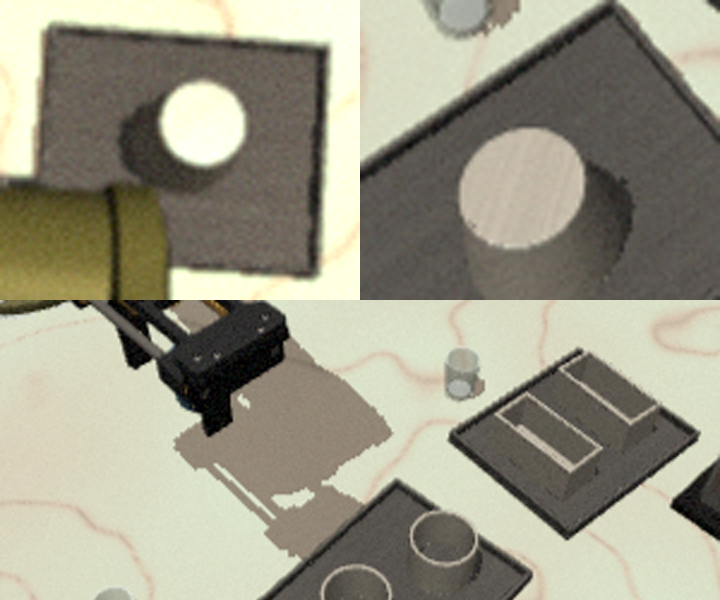

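Large mould's top sits centred at (203,123) in the top view and (522,187) in the scene view; both loaf tins and both rings stand in their trays. Check its height before handing in.

```bash
python3 -c "
from h import *
g=lambda p,o:(np.array(p)+.5)/4-.5+o
p,e=tri(g((203,123),[365,125]),g((162,187),[205,265])); print(p,e)
if abs(p[2]-.064)<.004: print(ctrl.close_job())"
```

```text
[ 0.61525126 -0.24017024  0.06260178] 0.0011446814241811332
the job is handed in; nothing more can be done
None
```

The job is handed in at about 31 s. In the last pictures the loaf tin and ring stand beside their like, and the middle and large moulds are nested over the small one; the large one's top measured 62.6 mm up against 64 mm expected. The verdict itself was not shown.

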